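Put the mixed-up sample containers back on their own stands

TASK

The four sample containers have been put back on one another's stands. Swap them round so that each stands upright in the middle of the stand whose ring has the colour of its lid or top (red jar, yellow jar, blue-capped vial, black-topped dropper bottle), with the empty plain grey stand to park one on the way. Set them down without dropping or tipping them, and leave the glass beaker where it is.

Things in the scene. Friction and masses are not known exactly. Their poses are not given: they have to be found in the camera images.
- red_jar: Red-lidded sample jar: white body at most 48 mm across and narrower at the foot, red screw lid 54 mm across, 14 mm high (from 55 to 69 mm); 69 mm high in all, about 70 g. Best gripped from above round the lid, at 55 to 65 mm above its underside. Origin: centre of the underside, z up; round, so its yaw does not matter.
- yellow_jar: Yellow-lidded sample jar: white body at most 48 mm across and narrower at the foot, yellow screw lid 54 mm across, 14 mm high (from 55 to 69 mm); 69 mm high in all, about 70 g. Best gripped from above round the lid, at 55 to 65 mm above its underside. Origin: centre of the underside, z up; round, so its yaw does not matter.
- blue_vial: Small white vial with a blue cap, 27 mm across, 62 mm high, about 30 g. It is firm to grip from its underside up to 50 mm; grip it at about 35 mm. Origin: centre of the underside, z up; round, so its yaw does not matter.
- dropper: Amber-brown dropper bottle with a black dropper top, 33 mm across, 105 mm high, about 50 g. Only the lower 66 mm (the brown body) is firm to grip; grip it at about 50 mm above its underside. Origin: centre of the underside, z up; round, so its yaw does not matter.
- red_stand: Round flat metal stand with a red ring round its grey middle, 84 mm across, 10 mm high, fixed to the bench. Origin: centre of the underside on the bench; its flat top is 10 mm above that. The place of the red-lidded jar; at the start another container stands on it.
- yellow_stand: Round flat metal stand with a yellow ring round its grey middle, 84 mm across, 10 mm high, fixed to the bench. Origin: centre of the underside on the bench; its flat top is 10 mm above that. The place of the yellow-lidded jar; at the start another container stands on it.
- blue_stand: Round flat metal stand with a blue ring round its grey middle, 84 mm across, 10 mm high, fixed to the bench. Origin: centre of the underside on the bench; its flat top is 10 mm above that. The place of the blue-capped vial; at the start another container stands on it.
- black_stand: Round flat metal stand with a black ring round its grey middle, 84 mm across, 10 mm high, fixed to the bench. Origin: centre of the underside on the bench; its flat top is 10 mm above that. The place of the dropper bottle with the black top; at the start another container stands on it.
- spare_stand: Round flat metal stand like the others but plain grey, without a coloured ring: 84 mm across, 10 mm high, fixed, empty at the start. Origin: centre of the underside; top 10 mm above that. For parking one container on the way. (To the right of the back stands, 0.17 m or more away, rises a 0.2 m high drawer cabinet.)
- beaker: Empty clear glass beaker, 55 mm across, 71 mm high, loose on the bench among the stands; to be left alone. Origin: centre of the underside, z up. (Also lying among the stands, loose and low: a yellow note pad 68 mm square and 22 mm high, a white label roll 69 mm across and 35 mm high, a beige tape roll 58 mm across and 19 mm high. Neighbouring things stand at least 95 mm apart, centre to centre.)
Things that resemble listed ones, but are neither listed nor needed, are in the scene too. Leave any green or purple look-alike of the dropper alone.

How it is judged:
By the outcome, as a careful person would: the job done as asked, in the order asked, and still so for the second after the job is handed in, with the robot touching nothing.
It also fails if it takes over 136 s, if anything falls off the work surface, if the arm or the gripper's body presses on something with over 40 N, if the wrist force passes 120 N, or if a joint passes its speed limit or range.

ROBOT

A 6-joint arm with a two-finger parallel gripper is mounted at the origin on a cart in front of the work surface, level with it; the furniture and walls round the work are solid. World frame = base frame: x ahead of the robot, y to its left, z up, the work surface at z = 0. Lengths are in mm, angles in rad, forces in N, time in s.
With the tool pointing down it reaches from about 300 to 775 mm from the base axis. Payload 14.6 kg.
Tool frame: the origin (TCP) lies on the centre line of the jaws, within the pads' length; the fingertips stand 19 mm ahead of it and the grasp point (between the pads) is the TCP (bot.tip_reach is the distance from the TCP to the fingertips, in mm); z points along the fingers, y is the line along which they close (so a half turn about z gives the same grasp; the last joint's range is limited). The gripper opens to 85 mm and grips with 20 to 120 N. Pads are 22 mm wide; open, the fingers measure 114 mm over their backs; the gripper's body (76 mm by 85 mm) begins 54 mm behind the grasp point. The pads swing forward as they close: fully open they stand 13 mm farther back than shut.
Start: joints at [-1.193, 0.3, 1.521, -0, 1.321, -0.067], TCP at [236.645, -496.477, 250.281] pointing down, gripper open.
Joint ranges: [-3.03, 3.03], [-0.79, 2.21], [0.23, 2.52], [-1.04, 4.18], [0, 3.07], [-2.55, 2.55]. Speed limits (rad/s): [2.22, 2.22, 2.57, 3.14, 3.14, 3.14].

INTERFACE

Orientations are given as a unit quaternion [w, x, y, z].
In Python, from rig import bot gives the robot as it stands. Calls block until the motion is done:
- bot.move_to(position, orientation): joint-space move of the TCP to a pose.
- bot.servo_line(position, attitude=None, speed=150, until_force=None): straight line of the TCP; attitude=None keeps the orientation; speed is the mean speed in mm/s. With until_force (N) it stops when the force on the tool has changed by that much, and returns True; else False.
- bot.move_joints(angles): joint-space move.
- bot.move_gripper(opening, grip_force=None): finger opening in mm; grip_force is the grip in N (None keeps the last); returns when the fingers have stopped.
- bot.dwell(seconds).
- bot.ik(position, orientation): joint angles nearest the present ones, or None.
- bot.read_state(): the state.
- bot.read_camera(name): name is "scene" or "top"; returns a dict with "image" (420x560x3 uint8, blue, green, red), "depth" (420x560 float32, mm along the optical axis (not along the pixel's ray), 0 where there is no reading), "fovy" (degrees; the focal length in pixels is half the picture's height over the tangent of half this angle, whatever the lens; pixels are square), "cx", "cy" (the principal point, pixels), "eye" and "attitude" of the camera in the world. Camera axes: x right, y down, z forward; pixel columns grow to the right and rows downward; lengths in mm; the calibration is good to about 2 mm. A picture is of the moment at which its call begins.
A pose or a line that the arm cannot do raises bot.MotionError and nothing moves.
- bot.finish_job(): hands the job in; it is judged then, once.
The state is a dict: "clock": time; "joint_positions": joint angles; "qvel": joint speeds; "effort": joint torques, N m; "ee_pos": TCP position; "tool_rot": TCP orientation; "ft_force": force on the tool from outside, world axes, zero at the start; "moment": the same for the moment, N m; "grip_width": finger opening in mm; "grip_force": force on a finger pad.
Only numpy, scipy, OpenCV 4.12 (cv2) and the standard library are available. Lean on these libraries where they do the work, as an engineer would, in place of code of your own. Each camera call takes 0.05 s, during which the arm holds its last target. There are 200 camera calls.

## Working session

There is one attempt and no reset: what is moved stays moved. The work goes in short steps, each a Python script; the robot and the scene stay as the last script left them, time stands still between calls to the robot, and variables do not carry over. Pictures are saved under pics/ and viewed, at most 14 in all, crops included, and the job is handed in when it is done.

```bash
mkdir -p pics; ls; python3 - <<'E'
from rig import bot
import cv2,numpy as np,pickle
for n in("scene","top"):
    c=bot.read_camera(n); cv2.imwrite(f"pics/{n}0.png",cv2.resize(c["image"],None,fx=1.42,fy=1.42,interpolation=cv2.INTER_CUBIC))
    pickle.dump(c,open(f"{n}0.pkl","wb"))
    print(n,c["fovy"],c["cx"],c["cy"],c["eye"],c["attitude"])
s=bot.read_state();print(s["clock"],s["tool_rot"],s["ee_pos"])
E
```

```text
pics
scene 42.882618714534324 271.82582125296585 200.73493561551177 [ 342.60226444 -545.40958611  694.16930572] [-0.39474602  0.90298022 -0.15132868  0.076824  ]
top 47.809386031085694 278.22119390488365 212.91531060451345 [511.62481339 103.25876064 988.97022389] [ 0.04192609 -0.70210781  0.71031419 -0.02721371]
0.1 [-4.88121078e-04  9.75376167e-01  2.20547250e-01 -6.75542811e-05] [ 236.56299599 -496.33044449  249.80297315]
```

View pics/scene0.png

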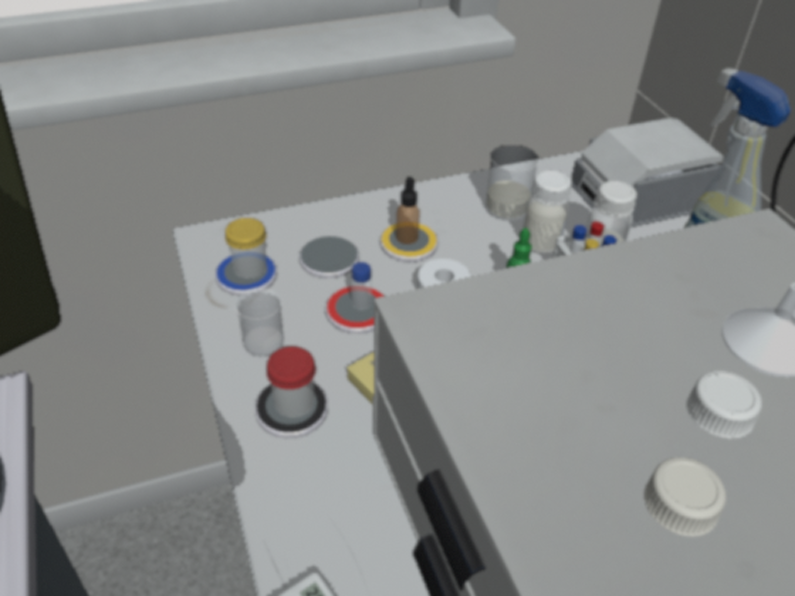

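View pics/top0.png

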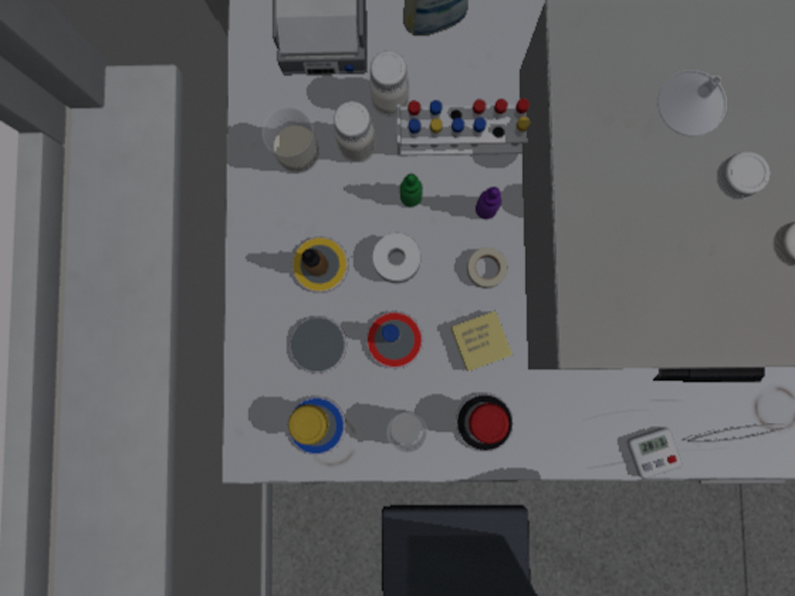

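The scene view shows the four containers left of the cabinet, with the cabinet hiding part of the near bench.

The top view (enlarged px) shows:
- **Containers:** red jar (490,424) on the black stand, yellow jar (309,425) on blue, blue vial (391,333) on red, and dropper (315,262) on yellow.
- **Other things:** spare stand (317,343) and beaker (406,430).
- **Look-alikes:** green dropper (411,190), purple dropper (488,203), rack tube caps (465,115) and white bottles (352,125)/(388,75).

I choose by lid colour plus the ring under each container.

```bash
cat > geo.py <<'E'
import numpy as np, cv2
from scipy.spatial.transform import Rotation as R
def ray(c,u,v):
    f=210/np.tan(np.radians(c["fovy"])/2); w,x,y,z=c["attitude"]
    return R.from_quat([x,y,z,w]).as_matrix()@np.array([(u-c["cx"])/f,(v-c["cy"])/f,1])
def at_z(c,u,v,z):
    d=ray(c,u,v); e=np.array(c["eye"]); return (e+d*(z-e[2])/d[2])
def proj(c,p):
    f=210/np.tan(np.radians(c["fovy"])/2); w,x,y,z=c["attitude"]
    q=R.from_quat([x,y,z,w]).as_matrix().T@(np.array(p)-c["eye"]); return c["cx"]+f*q[0]/q[2],c["cy"]+f*q[1]/q[2]
E
python3 - <<'E'
import pickle,cv2,numpy as np
from geo import *
c=pickle.load(open("top0.pkl","rb"));im=c["image"]
cr=cv2.resize(im[160:330,190:370],None,fx=3.5,fy=3.5,interpolation=cv2.INTER_CUBIC)
for n,(u,v),z in [("redstand",(394,339),10),("bluestand",(316,425),10),("spare",(317,343),10),("yelstand",(321,264),10),("blackstand",(485,422),10),("redjar",(490,424),79),("yeljar",(309,425),79),("vial",(391,333),72),("dropper",(309,256),115),("beaker",(406,430),71)]:
    u/=1.42;v/=1.42
    print(n,at_z(c,u,v,z).round(1),c["depth"][int(v),int(u)])
cv2.imwrite("pics/crop1.png",cr)
E
```

```text
redstand [554.3 125.3  10. ] 918.02
bluestand [431.8 238.9  10. ] 901.49567
spare [549.7 237.6  10. ] 979.65466
yelstand [666.  231.8  10. ] 935.27325
blackstand [433.9  -3.9  10. ] 897.4691
redjar [436.7  -3.   79. ] 895.8687
yeljar [437.5 238.8  79. ] 898.9186
vial [559.8 127.9  72. ] 917.9833
dropper [660.3 233.8 115. ] 889.2868
beaker [429. 109.  71.] 971.7428
```

View pics/crop1.png

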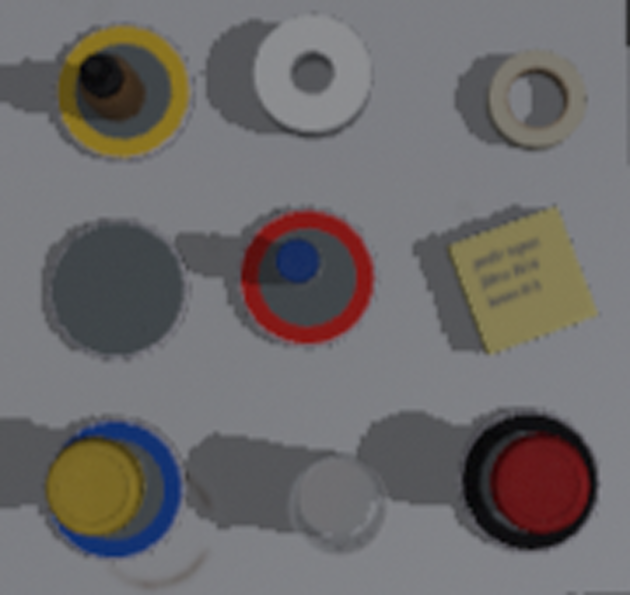

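The crop shows these centres (crop px):
- **Stands:** yellow (124,91), spare (117,287), red (308,277), blue (114,489), black (530,481).
- **Tops:** red lid (542,483), yellow lid (95,487), blue cap (298,261), dropper tip (102,75).

The containers match their descriptions. Next I convert these to positions, check the heights by depth and cross-check with the scene camera.

```bash
python3 - <<'E'
import pickle,cv2,numpy as np,json
from geo import *
from rig import bot
c=pickle.load(open("top0.pkl","rb"));s=pickle.load(open("scene0.pkl","rb"))
im=cv2.resize(s["image"][120:320,120:340],None,fx=3,fy=3,interpolation=cv2.INTER_CUBIC);out={}
for n,(u,v),z in [("yellow_stand",(124,91),10),("spare_stand",(117,287),10),("red_stand",(308,277),10),("blue_stand",(114,489),10),("black_stand",(530,481),10),("red_jar",(542,483),79),("yellow_jar",(95,487),79),("blue_vial",(298,261),72),("dropper",(102,75),115),("beaker",(341,503),71),("cab corner",((550/1.42-190)*3.5,(368/1.42-160)*3.5),200)]:
    u=(u+.5)/3.5-.5+190;v=(v+.5)/3.5-.5+160
    p=at_z(c,u,v,z);out[n]=p.tolist();d=c["depth"][int(round(v)),int(round(u))]
    zz=(np.array(c["eye"])+ray(c,u,v)*d)[2]
    a,b=proj(s,p);a=int((a-119.5)*3);b=int((b-119.5)*3)
    print(n,p.round(1),"depth z",zz.round(1))
    cv2.drawMarker(im,(a,b),(255,0,255),cv2.MARKER_CROSS,14,1)
    if "stand" in n:
        t=np.linspace(0,6.28,40);P=[[(q-119.5)*3 for q in proj(s,p+[42*np.cos(k),42*np.sin(k),0])] for k in t]
        cv2.polylines(im,[np.int32(P)],True,(0,255,0),1)
json.dump(out,open("pos.json","w"));cv2.imwrite("pics/crop2.png",im);print(bot.tip_reach)
print(s["image"].shape)
E
```

```text
yellow_stand [666.6 233.8  10. ] depth z 66.7
spare_stand [549.5 237.9  10. ] depth z 10.9
red_stand [554.1 124.9  10. ] depth z 69.3
blue_stand [431.6 239.6  10. ] depth z 78.2
black_stand [434.1  -3.   10. ] depth z 77.9
red_jar [438.4  -1.9  79. ] depth z 78.8
yellow_jar [438.4 240.3  79. ] depth z 81.1
blue_vial [560.4 129.   72. ] depth z 71.7
dropper [658.8 231.6 115. ] depth z 110.2
beaker [428.  106.8  71. ] depth z 1.8
cab corner [510.8 -59.3 200. ] depth z 160.1
19.0
(420, 560, 3)
```

View pics/crop2.png

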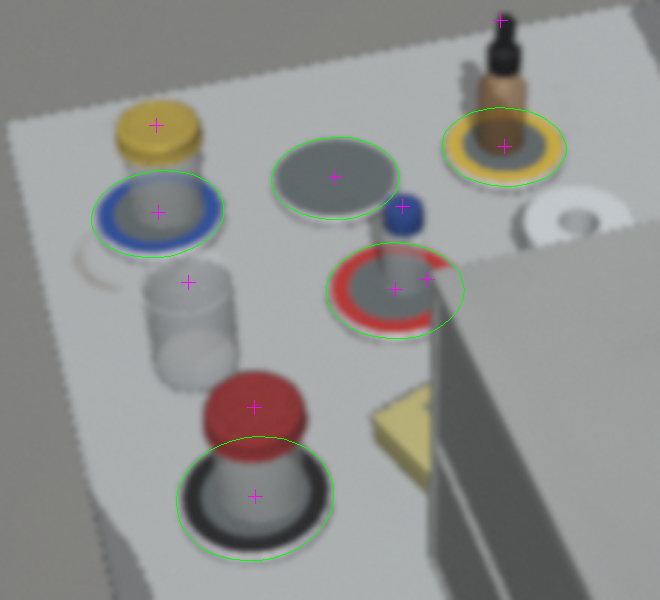

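The overlay matches within about 2 mm: stand outlines and lid centres fall on their targets. The dropper tip sits about 2 mm further in +x, so I use (661,231). I'll start by parking the vial.

```bash
cat > mv.py <<'E'
from rig import bot
import json,numpy as np
P={k:np.array(v[:2]) for k,v in json.load(open("pos.json")).items()}
P["dropper"]=np.array([661,231.])
Q=[0,2**-.5,2**-.5,0]   # tool down, jaws close along world x
def say(t):
    s=bot.read_state();print(t,round(s["clock"],1),s["ee_pos"].round(1) if hasattr(s["ee_pos"],"round") else s["ee_pos"],"w",round(s["grip_width"],1),"gf",np.round(s["grip_force"],1),"F",np.round(s["ft_force"],1))
def line(xy,z,v=200,**k): return bot.servo_line([float(xy[0]),float(xy[1]),float(z)],Q,speed=v,**k)
def pick(xy,h,force,zc,opening=85):
    """grip an object standing on a stand top (z=10) at height h above its underside; lift to zc"""
    bot.move_gripper(opening)
    line(xy,zc); line(xy,10+h+25); hit=line(xy,10+h,60,until_force=8); say("down %s"%hit)
    bot.move_gripper(0,force); say("grip")
    line(xy,10+h+20,60); line(xy,zc); say("lift")
def place(xy,h,zc,dy=0.,opening=85):
    xy=np.array(xy)+[0,dy]
    line(xy,zc); line(xy,10+h+12); hit=line(xy,10+h-3,20,until_force=3); say("set %s"%hit)
    bot.dwell(.2); bot.move_gripper(opening); say("open")
    line(xy,10+h+25,80); line(xy,zc); say("up")
E
python3 - <<'E'
from mv import *
s=bot.read_state()
bot.servo_line([170,-360,300],speed=200)
bot.move_to([400,30,250],Q); say("mid")
pick(P["blue_vial"],35,25,190,opening=60)
E
```

```text
mid 2.7 [400.1  29.4 250. ] w 85.5 gf 0.0 F [-0.1  0.2 -0. ]
down False 5.5 [560.3 129.   44.8] w 60.3 gf 0.0 F [ 0.1 -0.1 -0.2]
grip 5.9 [560.6 129.   45.4] w 26.1 gf 24.8 F [-0.4  1.   3.1]
lift 7.2 [559.9 128.9 188.6] w 26.4 gf 24.6 F [-0.  -0.3  0.3]
```

```bash
python3 - <<'E'
from mv import *
place(P["spare_stand"],35,190,opening=50)
pick(P["red_jar"],60,35,190)
import cv2
for n in("scene","top"):
    c=bot.read_camera(n); cv2.imwrite(f"pics/{n}1.png",cv2.resize(c["image"][110:340,110:390],None,fx=2.6,fy=2.6,interpolation=cv2.INTER_CUBIC))
E
python3 -c "
import cv2,numpy as np
cv2.imwrite('pics/both1.png',np.hstack([cv2.resize(cv2.imread('pics/%s1.png'%n),(400,328)) for n in ('scene','top')]))"
```

```text
set True 9.3 [549.7 237.9  45.2] w 26.3 gf 25.2 F [0.7 0.3 4.7]
open 9.9 [549.2 237.8  44.6] w 49.8 gf 0.0 F [ 0.8  0.3 -0.6]
up 11.1 [549.1 237.8 188.5] w 49.8 gf 0.0 F [-0.3 -1.2 -1.1]
down False 14.2 [438.4  -1.9  69.9] w 85.2 gf 0.0 F [ 0.3  0.4 -0.3]
grip 14.6 [438.6  -1.9  70.5] w 53.3 gf 35.8 F [-2.1  1.3  5.7]
lift 15.7 [438.   -1.9 188.9] w 53.1 gf 36.9 F [-0.3 -0.2 -1.2]
```

View pics/both1.png

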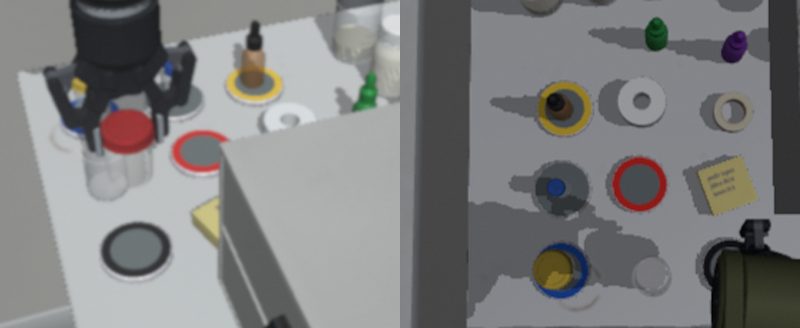

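The vial stands upright on the spare stand, and the red jar is held level above the emptied black stand. Next: red jar to red, then dropper to black.

```bash
python3 - <<'E'
from mv import *
place(P["red_stand"],60,190)
pick(P["dropper"],53,30,200,opening=65)
place(P["black_stand"],53,200,opening=65)
pick(P["yellow_jar"],60,35,190)
import cv2,numpy as np
o=[]
for n in("scene","top"):
    c=bot.read_camera(n); o.append(cv2.resize(c["image"][110:340,110:390],(400,328),interpolation=cv2.INTER_CUBIC))
cv2.imwrite("pics/both2.png",np.hstack(o))
E
```

```text
set True 18.1 [554.2 124.9  70.5] w 53.2 gf 37.3 F [-1.1 -0.9  6.4]
open 18.7 [553.7 124.9  69.9] w 85.1 gf 0.0 F [ 0.9  1.1 -0.1]
up 19.8 [553.6 124.8 188.6] w 84.9 gf 0.0 F [ 0.4 -0.1 -0.1]
down False 22.3 [661.  231.   62.9] w 64.9 gf 0.0 F [-0.3 -0.5  0.6]
grip 22.7 [661.3 231.1  63.5] w 32.3 gf 29.7 F [ 1.  -0.5  2. ]
lift 23.9 [660.5 230.8 198.3] w 32.4 gf 29.7 F [-0.1 -0.  -1.9]
set True 27.1 [434.4  -3.1  63.2] w 32.3 gf 29.5 F [ 2.3 -0.2  3.1]
open 27.7 [433.8  -2.9  62.9] w 64.6 gf 0.0 F [0.3 1.  0.3]
up 28.9 [433.6  -3.  198.7] w 65.1 gf 0.0 F [-0.9  0.5 -1.3]
down False 31.8 [438.4 240.4  69.9] w 85.0 gf 0.0 F [0.1 0.1 0.8]
grip 32.2 [438.6 240.5  70.5] w 53.0 gf 36.0 F [-1.5  0.2  5.6]
lift 33.3 [438.  240.1 188.8] w 52.9 gf 36.8 F [-0.7  0.6 -0.9]
```

View pics/both2.png

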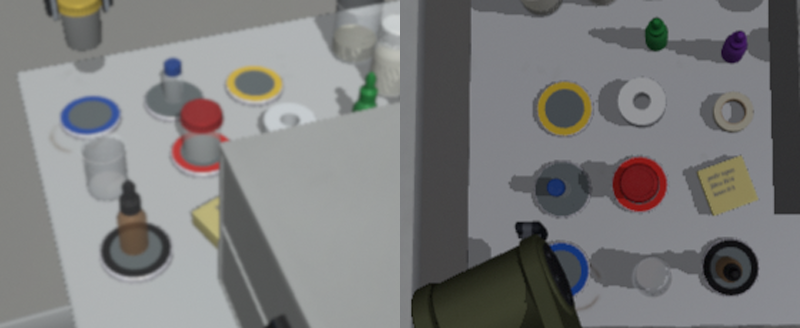

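The red jar is on red, the dropper is upright on black, and the yellow jar is held. Now the last two.

```bash
python3 - <<'E'
from mv import *
place(P["yellow_stand"],60,190)
pick(P["spare_stand"],35,25,190,opening=50)
place(P["blue_stand"],35,190,opening=50)
bot.move_to([300,60,300],Q)
bot.move_to([170,-360,300],[0.,0.975376,0.220547,0.]); say("away")
import cv2,pickle
from geo import *
o=[]
c=bot.read_camera("top"); pickle.dump(c,open("top3.pkl","wb"))
cv2.imwrite("pics/end_top.png",cv2.resize(c["image"][160:330,190:370],None,fx=3.5,fy=3.5,interpolation=cv2.INTER_CUBIC))
s=bot.read_camera("scene"); cv2.imwrite("pics/end_scene.png",cv2.resize(s["image"][120:320,120:340],None,fx=3,fy=3,interpolation=cv2.INTER_CUBIC))
for n,st,z in [("red_jar","red",79),("yellow_jar","yellow",79),("blue_vial","blue",72),("dropper","black",115)]:
    u,v=proj(c,[*P[st+"_stand"],z]); print(n,"expected top px in crop",round((u-189.5)*3.5),round((v-159.5)*3.5))
E
```

```text
set True 36.0 [666.6 233.9  70.6] w 53.1 gf 37.3 F [-0.4 -0.5  5.6]
open 36.6 [666.2 233.7  69.7] w 85.0 gf 0.0 F [ 0.5 -1.2 -0.9]
up 37.7 [666.1 233.7 188.3] w 85.0 gf 0.0 F [-0.3 -0.1 -0.4]
down False 40.2 [549.5 237.9  44.9] w 50.0 gf 0.0 F [-0.6  0.6  0.5]
grip 40.5 [549.8 238.   45.4] w 26.7 gf 24.6 F [-0.5 -0.6  1.9]
lift 41.8 [549.  237.7 188.6] w 26.5 gf 24.6 F [ 0.8 -0.1 -1.4]
set True 43.9 [431.7 239.6  45.1] w 26.3 gf 25.0 F [ 1.1 -0.5  2.8]
open 44.5 [431.3 239.4  44.8] w 49.9 gf 0.0 F [-0.3 -0.  -0.5]
up 45.7 [431.2 239.4 188.7] w 50.2 gf 0.0 F [-0.7 -0.4 -1.7]
away 48.3 [ 170.7 -359.6  299.9] w 50.4 gf 0.0 F [ 0.1 -0.  -0.2]
red_jar expected top px in crop 306 272
yellow_jar expected top px in crop 108 72
blue_vial expected top px in crop 99 499
dropper expected top px in crop 553 498
```

View pics/end_top.png

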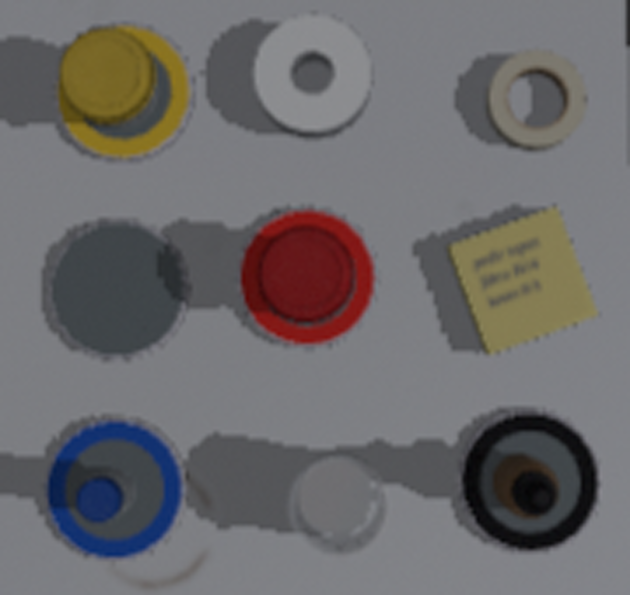

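View pics/end_scene.png

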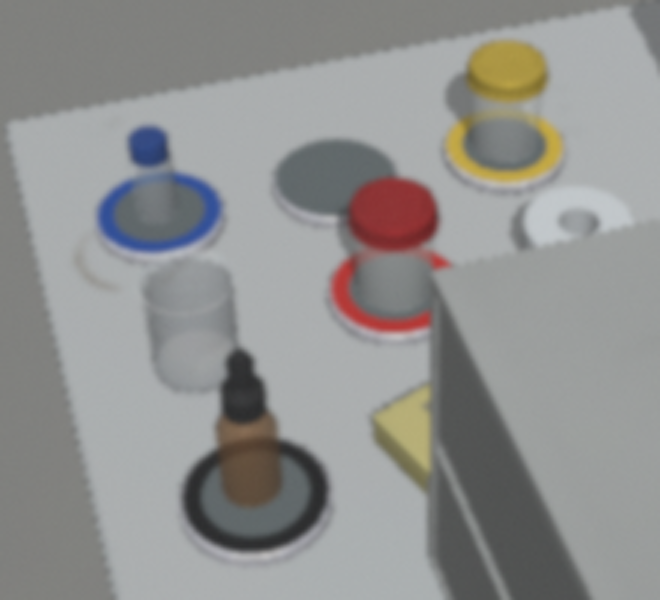

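All four are upright on the right stands. The lids are at (107,73), (306,273) and (99,500), as expected. The dropper tip, near (538,490), looks several mm off the expected (553,498), so I'm zooming in.

```bash
python3 - <<'E'
import pickle,cv2,numpy as np
from geo import *
from mv import P
o=[]
s=bot_s=None
from rig import bot
s=bot.read_camera("scene");c=pickle.load(open("top3.pkl","rb"))
def draw(c,dx,dy,x0,y0,w,k=8):
    im=cv2.resize(c["image"][y0:y0+w,x0:x0+w],None,fx=k,fy=k,interpolation=cv2.INTER_CUBIC)
    q=lambda p:[(a-b+.5)*k for a,b in zip(proj(c,p),(x0,y0))]
    t=np.linspace(0,6.28,40)
    for r,z,col,d in [(42,10,(0,255,0),0),(16.5,10,(255,0,255),1),(16.5,60,(255,0,255),1),(1.5,115,(255,255,0),1)]:
        b=P["black_stand"]+np.array([dx,dy])*d
        cv2.polylines(im,[np.int32([q([b[0]+r*np.cos(a),b[1]+r*np.sin(a),z]) for a in t])],True,col,1)
    return im
cv2.imwrite("pics/drop.png",np.hstack([cv2.resize(draw(c,0,0,318,272,48),(399,399)),cv2.resize(draw(s,0,0,175,232,60),(399,399))]))
E
```

```text
(no output)
```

View pics/drop.png

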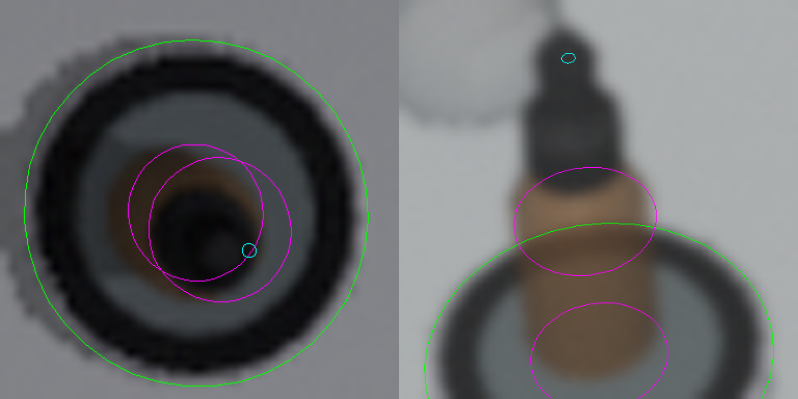

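The dropper sits about 6 mm toward +y of its stand's middle: the brown left edge is at 107 against 128 for a centred one. I'll regrip it at its true place and move it 6 mm.

```bash
cat >> draw.py <<'E'
E
python3 - <<'E'
from mv import *
from geo import *
bot.move_to([400,30,280],Q)
b=P["black_stand"]
pick(b+[0,6],53,30,100,opening=65)
place(b,53,200,opening=65)
bot.move_to([300,60,300],Q)
bot.move_to([170,-360,300],[0.,0.975376,0.220547,0.]); say("away")
o=[]
for n,x0,y0,w in(("top",318,272,48),("scene",175,232,60)):
    c=bot.read_camera(n);k=8
    im=cv2.resize(c["image"][y0:y0+w,x0:x0+w],None,fx=k,fy=k,interpolation=cv2.INTER_CUBIC)
    for r,z in [(42,10),(16.5,10),(16.5,60),(1.5,115)]:
        cv2.polylines(im,[np.int32([[(p-q+.5)*k for p,q in zip(proj(c,[b[0]+r*np.cos(a),b[1]+r*np.sin(a),z]),(x0,y0))] for a in np.linspace(0,6.28,40)])],True,(255,0,255),1)
    o.append(cv2.resize(im,(399,399)))
cv2.imwrite("pics/drop2.png",np.hstack(o))
E
```

```text
down False 52.3 [434.1   3.   62.8] w 64.9 gf 0.0 F [ 0.5 -0.7 -0.9]
grip 52.7 [434.3   3.   63.3] w 32.1 gf 29.5 F [-1.5 -0.2  4.1]
lift 53.4 [434.4   3.  100.2] w 32.3 gf 29.9 F [ 0.2  0.5 -0.8]
set True 55.4 [434.4  -3.   63.2] w 31.9 gf 30.4 F [ 1.1 -0.1  3.4]
open 56.0 [433.7  -2.9  62.9] w 64.8 gf 0.0 F [ 0.3 -0.1 -0. ]
up 57.2 [433.6  -2.9 198.7] w 65.0 gf 0.0 F [-0.7 -0.3  0. ]
away 59.5 [ 170.5 -359.8  299.8] w 64.7 gf 0.0 F [-0.3  0.6  0.4]
```

View pics/drop2.png

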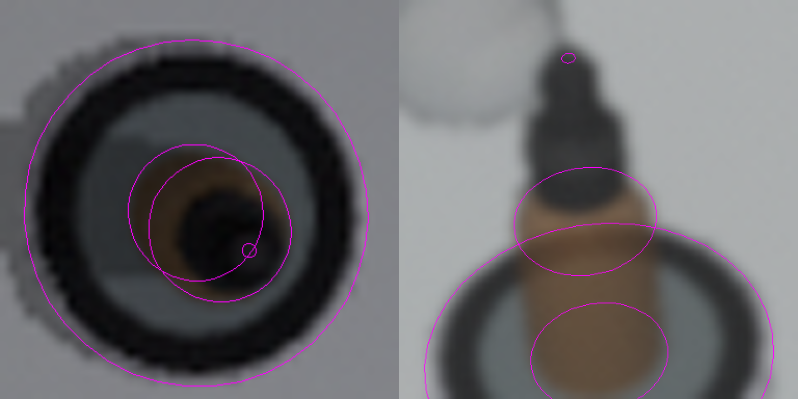

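The dropper now fits its centred outline to within about 1–2 mm. Handing in.

```bash
python3 -c "
from rig import bot
print(bot.finish_job())"
```

```text
the job is handed in; nothing more can be done
None
```

All four containers stand upright in the middle of their own colour's stand, within about 2 mm by camera; the beaker was left alone, and the job was handed in at about 60 s (no verdict was returned).

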